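# Hold the loupe in focus over a tablet-press die

## Task

Lift the loupe up and off the peg it hangs on, carry it upright to the inspection stage and hold it level, with its lens centred over the small round steel die and its rim at the height shown by the tip of the pointer on the stage's pillar. Finish while holding it there, still, with the loupe touching nothing but your fingers; do not let it drop to the worktop, and leave the die, the pointer and the other things lying about where they are.

Things in the scene. Friction and masses are not known exactly. Their poses are not given: they have to be found in the camera images.
- lens_centre (a point): Centre of the loupe's flat round lens, 72 mm outside diameter with an 8 mm thick dark rim, at mid thickness. Loupe axes: z square to the lens, up along the stem; x from the lens centre to the upright stem, whose middle is 42 mm away. At the start it hangs level (within 2 degrees), lens 78 mm above the worktop.
- loupe_grip (a point): Centre of the grip of the loupe: the black upper end of its stem, an upright bar 12 mm (loupe x) by 16 mm (loupe y) by 58 mm tall, free all round and from above. This point lies 42 mm along x and 114 mm along z from the lens centre; the bar reaches 26 mm above it and 32 mm below. Same axes as the lens.
- loupe_eye (a point): Centre of the eye in the stem below the grip, through which the peg passes: opening 18 mm wide (y) by 26 mm high (z), in a stem part 10 mm thick (x) and 26 mm wide. It lies 42 mm along x and 63 mm along z from the lens centre.
- peg_tip (a point): Top of the upturned end of the 6 mm steel peg, which points along the stand's -x. The end rises about 11 mm over the rest of the peg: lifting the loupe 12 to 19 mm brings the eye clear over it (lifting more jams the eye's lower edge under the peg); then it comes off along the stand's -x, 40 mm being enough.
- pointer_tip (a point): Tip of the thin level pointer on the black collar of the stage's pillar: its height, 65 to 110 mm above the worktop in different runs, is where the lens centre (mid thickness of the rim) shall be held. It is 52 mm from the axis of the die, so a centred lens rim passes 16 mm from it. Friction keeps the collar in place. Axes of the stage.
- die_top (a point): Centre of the top of the steel die: a ring 32 mm in diameter, 10 mm bore, 20 mm high, standing loose in a 4 mm deep seat of the fixed stage; its top is 28 mm above the worktop.
- peg_stand: Fixed stand with the peg: base 100 x 100 mm and, behind the hanging stem, an aluminium plate 60 mm wide that ends 160 mm above the worktop. Origin: centre of the underside of its base; x points from the open side, where the lens is, to the plate; z up. The hanging loupe's axes are parallel to it.
- stage: Fixed aluminium inspection stage, 100 (x) by 160 (y) by 12 mm. Origin: centre of its underside, z up. The die seat is at y = -30 mm; the 10 mm thick pillar with the pointer is at y = +50 mm, its top 122 mm above the worktop.
- loupe: The loupe as a whole, 70 to 140 g; origin and axes as lens_centre.
- die: The steel die as a whole; origin: centre of its underside.
- bottle: Bystander, not to be disturbed: small brown glass bottle with a cap, 44 mm across, 100 mm high. Origin: centre of its underside.
- jar: Bystander, not to be disturbed: white ointment jar with a lid, 68 mm across, 50 mm high. Origin: centre of its underside.
- boat: Bystander, not to be disturbed: square white weighing boat, 64 x 64 x 22 mm. Origin: centre of its underside.
- pen: Bystander, not to be disturbed: pen lying flat, 145 mm long. Origin: centre of its underside.
- scissors_1: Bystander, not to be disturbed: scissors lying flat, 200 mm long. Origin: centre of its underside.
Mind the look-alikes: they are no part of the job. Leave any green look-alike of the loupe alone.

How it is judged (in metres and radians):
On the way:
1. the loupe is off the peg and held by the fingers alone (distance between loupe_eye and peg_tip above 0.05 m and contact force between loupe and the fingers above 0.5 N and contact force between loupe and peg_stand below 0.05 N), for 0.2 s.
At the end, for the whole second after the job is handed in: Loupe held still by the fingers alone, off stand, stage and die; lens centre within 12 mm of the die's axis and 8 mm of the pointer tip's height, level within 0.12 rad; pointer within 4 mm, die within 5 mm, bystanders within 20 mm of their starts (horizontal distance between lens_centre and die_top below 0.012 m and z of lens_centre in the frame of pointer_tip between -0.008 and 0.008 m and angle between lens_centre's own z axis and vertical below 0.12 rad and linear speed of loupe below 0.02 m/s and angular speed of loupe below 0.15 rad/s and contact force between loupe and the fingers above 0.5 N and contact force between loupe and peg_stand below 0.1 N and contact force between loupe and stage below 0.1 N and contact force between loupe and die below 0.1 N and distance of pointer_tip from where it was at the start of the episode below 0.004 m and distance of die from where it was at the start of the episode below 0.005 m and distance of each of bottle, jar, boat, pen, scissors_1 from where it was at the start of the episode below 0.02 m); the arm keeps its last pose, push and grip.
It fails at once if the loupe falls to the worktop or is set down (height (world z) of lens_centre below 0.03 m).
It fails at once if the pointer is pushed along its pillar (distance of pointer_tip from where it was at the start of the episode above 0.006 m).
It fails at once if the die is knocked out of its seat (distance of die from where it was at the start of the episode above 0.008 m).
It fails at once if the loupe is tipped far over while carried (angle between lens_centre's own z axis and vertical above 0.8 rad).
It fails at once if one of the bystanders is knocked or moved (distance of any of bottle, jar, boat, pen, scissors_1 from where it was at the start of the episode above 0.02 m).
It also fails if it takes over 42 s, if anything falls off the work surface, if the arm or the gripper's body presses on something with over 40 N, if the wrist force passes 120 N, or if a joint passes its speed limit or range.

## Robot

A 6-joint arm with a two-finger parallel gripper is mounted at the origin on a cart in front of the work surface, level with it; the furniture and walls round the work are solid. World frame = base frame: x ahead of the robot, y to its left, z up, the work surface at z = 0. Lengths are in mm, angles in rad, forces in N, time in s.
With the tool pointing down it reaches from about 350 to 875 mm from the base axis. Payload 4.2 kg.
Tool frame: the origin (TCP) lies midway between the tips of the shut fingers; the grasp point (between the pads) lies 19 mm behind it; z points along the fingers, y is the line along which they close (so a half turn about z gives the same grasp; the last joint's range is limited). The gripper opens to 85 mm and grips with 20 to 120 N. Pads are 22 mm wide; open, the fingers measure 114 mm over their backs; the gripper's body (76 mm by 85 mm) begins 54 mm behind the grasp point. The pads swing forward as they close: fully open they stand 13 mm farther back than shut.
Start: joints at [1.584, 0.385, 0.008, 0, -1.194, -0.259], TCP at [152.051, 606.201, 231.312] pointing down, gripper open.
Joint ranges: [-3.14, 3.14], [-1.21, 2.06], [-1.07, 1.41], [-3.16, 2.05], [-2.99, -0.16], [-3.1, 3.1]. Speed limits (rad/s): [2.79, 2.79, 3.14, 3.14, 3.14, 3.14].

## Interface

Orientations are given as a unit quaternion [x, y, z, w].
In Python, from bench import sensors, get_image, camera_params, job_done gives the robot as it stands.
- The arm moves only by the tool servo_tool, never from a script. Its argument "motion" is a list of rows, each an object with "travel": the shift along the tool's x, y, z as a fraction of full scale, a list of three; "rot": the turn, a rotation vector about the tool's x, y, z as a fraction of full scale, a list of three; "hand": the opening, from 0 (shut) to 1 (fully open). In form: [{"travel": [x, y, z], "rot": [wx, wy, wz], "hand": hand}, ...]. A call has 1 to 10 rows; each row shifts and turns the commanded pose from where the row before left it, along the tool's axes as they then stand; what a row does not reach is not made up. Full scale, the value 1, is 25 cm for a shift and 360 degrees for a turn. A row lasts 1/12 s, in which the tool goes at most 41.7 mm and 7.16 degrees, less where a joint would pass 70% of its speed; a pose out of reach is approached as far as the arm can. A call with a number of a shift or a turn outside -1 to 1 is refused whole. A call with a gripper value outside its range is refused whole. The fingers move at their own pace and stop on an object; the grip force is fixed at half the most. Time passes only in rows, so rows that do not move let the fingers close. It gives the time, the measured TCP pose, the force, the opening and the grip force at its end, in the units of the state.
- sensors.read_state(): the state, without advancing time (a new reading comes with each control period).
- get_image(name): name is "scene" or "top" or "wrist"; returns (picture, depth): 480x640x3 uint8, red, green, blue; 480x640 float32, mm along the optical axis (not along the pixel's ray), 0 where there is no reading.
- camera_params(name): a dict with "camera_matrix" (3x3 intrinsics, pixels), "R" (3x3) and "t" (3): a world point X has camera coordinates R X + t; the wrist camera has in their place "mount" (4x4, takes a point from camera to tool coordinates, whose origin is the TCP and whose axes are the flange's). Camera axes: x right, y down, z forward; pixel columns grow to the right and rows downward; lengths in mm; the calibration is good to about 2 mm. The wrist camera is an equidistant fisheye: a pixel r from the principal point sees the ray r / f radians off the axis. A picture is of the moment at which its call begins: read the wrist's pose just before it. camera_params takes no time and is no camera call.
- job_done(): hands the job in; it is judged then, once.
The state is a dict: "clock": time; "joints": joint angles; "joint_vel": joint speeds; "joint_efforts": joint torques, N m; "position": TCP position; "ee_rot": TCP orientation; "contact_force": force on the tool from outside, world axes, zero at the start; "wrist_torque": the same for the moment, N m; "gripper_width": finger opening in mm; "grasp_force": force on a finger pad.
Only numpy, scipy, OpenCV 4.12 (cv2) and the standard library are available. Lean on these libraries where they do the work, as an engineer would, in place of code of your own. Each camera call takes 0.05 s, during which the arm holds its last target. There are 200 camera calls.

## Working session

There is one attempt and no reset: what is moved stays moved. The work goes in short steps, Python scripts to look and compute and a tool call to move; the robot and the scene stay as the last step left them, time stands still between calls to the robot, and variables do not carry over. Pictures are saved under pics/ and viewed, at most 10 in all, crops included, and the job is handed in when it is done.

Besides the shell and the picture viewer there is one more tool, called after "Emit:" in YAML: its name, and indented under it one key for each argument. servo_tool: Moves the arm, as the interface text tells. Its arguments: {"type":"object","properties":{"motion":{"type":"array"}},"required":["motion"]}

```bash
mkdir -p pics; cat > h.py <<'E'
import numpy as np, cv2
from bench import sensors, get_image, camera_params
def grab(n,tag):
    im,d=get_image(n); cv2.imwrite(f'pics/{tag}.png',im[:,:,::-1]); np.save(f'pics/{tag}.npy',d); return im,d
def cloud(n,d):
    p=camera_params(n);K=np.array(p['camera_matrix']);R=np.array(p['R']);t=np.array(p['t'])
    v,u=np.mgrid[:480,:640]
    c=np.stack([(u-K[0,2])/K[0,0]*d,(v-K[1,2])/K[1,1]*d,d],-1)
    W=(c-t)@R; W[d==0]=np.nan; return W
E
python3 - <<'E'
from h import *
s=sensors.read_state();print({k:np.round(v,3) for k,v in s.items()})
for n in('scene','top'):
    grab(n,n+'0');p=camera_params(n);print(n,np.round(p['camera_matrix'],1).tolist(),np.round(p['R'],3).tolist(),np.round(p['t'],1))
E
```

```text
{'clock': np.float64(0.0), 'joints': array([ 1.584e+00,  3.860e-01,  7.000e-03, -1.000e-03, -1.194e+00,
       -2.590e-01]), 'joint_vel': array([-0.   , -0.002, -0.001, -0.   , -0.   , -0.001]), 'joint_efforts': array([-1.0000e-03, -3.9229e+01,  1.8840e+01,  4.1860e+00, -5.0000e-03,
       -0.0000e+00]), 'position': array([151.899, 605.645, 230.195]), 'ee_rot': array([ 0.992, -0.123, -0.   ,  0.001]), 'contact_force': array([-0.23 ,  0.255,  0.762]), 'wrist_torque': array([-0.034,  0.011,  0.048]), 'grasp_force': np.float64(0.0), 'gripper_width': np.float64(85.344)}
scene [[515.0, 0.0, 321.6], [0.0, 515.0, 244.2], [0.0, 0.0, 1.0]] [[0.849, -0.529, -0.012], [-0.4, -0.626, -0.669], [0.346, 0.573, -0.743]] [-506.7  323.6 1107.1]
top [[539.8, 0.0, 318.2], [0.0, 539.8, 233.9], [0.0, 0.0, 1.0]] [[0.024, -1.0, 0.006], [-0.984, -0.025, -0.176], [0.176, -0.001, -0.984]] [ -17.2  582.5 1538.6]
```

View pics/scene0.png

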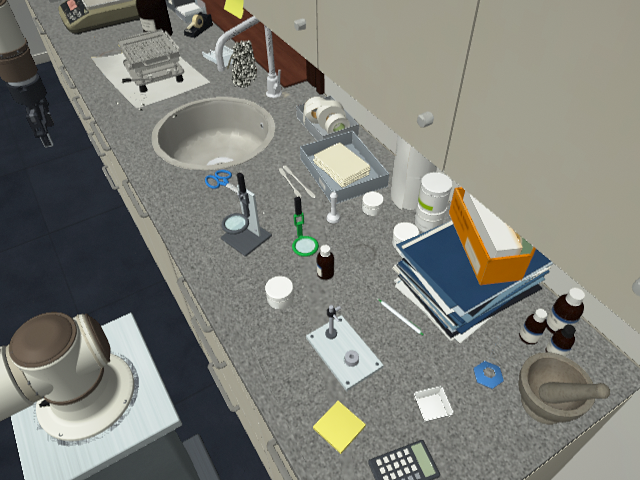

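View pics/top0.png

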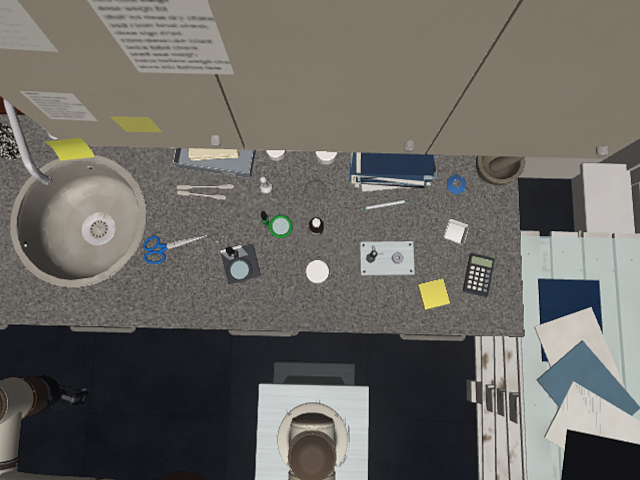

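The scene picture shows the stand with the loupe hanging at about (240,215), the green look-alike at (300,235), and the stage at (345,345) with its pillar at (332,320) and the die at (351,358). In the top view the lens is at (239,270), the grip at (230,251), the die at (397,258) and the pillar at (373,256). The gripper is far left, at (75,395). I'll measure these next.

```bash
python3 - <<'E'
from h import *
for n in('scene','top'):
    d=np.load(f'pics/{n}0.npy');im=cv2.imread(f'pics/{n}0.png');W=cloud(n,d)
    def box(nm,u0,u1,v0,v1,zl,zh):
        w=W[v0:v1,u0:u1].reshape(-1,3);m=(w[:,2]>zl)&(w[:,2]<zh);w=w[m]
        print(n,nm,len(w),np.round(np.median(w,0),1) if len(w) else '',np.round(w.min(0),1),np.round(w.max(0),1)) if len(w) else print(nm,0)
        return w
    if n=='top':
        box('loupeGrip',222,240,240,258,172,215);box('plate',222,262,240,262,145,170);box('lens',225,255,255,285,60,100)
        box('die',385,410,245,270,20,40);box('pillar',362,385,243,268,100,135);st=box('stage',355,420,235,280,6,17)
        box('bottle',305,330,212,240,80,120);box('jar',300,335,255,290,40,60);box('green',255,300,205,240,60,250)
        r=cv2.minAreaRect(st[:,:2].astype(np.float32));print('stage rect',r)
        b=W[240:290,215:270].reshape(-1,3);b=b[(b[:,2]>4)&(b[:,2]<30)];print('base rect',cv2.minAreaRect(b[:,:2].astype(np.float32)),np.median(b,0))
    else:
        box('grip',230,252,168,200,165,215);box('plate',240,265,180,235,40,170);box('lens',220,252,210,235,60,100)
        box('die',340,362,348,370,20,40);box('pillar',322,345,300,340,30,140)
    cab=W.reshape(-1,3);k=(cab[:,2]>300)&(abs(cab[:,1])<500)&(cab[:,0]>300);print('cabinet',cab[k].min(0) if k.any() else '')
    s=(slice(160,260),slice(210,280)) if n=='scene' else (slice(235,290),slice(215,265))
    cv2.imwrite(f'pics/{n}L.png',cv2.resize(im[s],None,fx=7 if n=='top' else 5.5,fy=7 if n=='top' else 5.5,interpolation=2))
a=cv2.imread('pics/sceneL.png');b=cv2.imread('pics/topL.png')
im=cv2.imread('pics/scene0.png')[295:375,310:390];c=cv2.resize(im,(400,400),interpolation=2)
h=400;a=cv2.resize(a,(270,390));print(a.shape,b.shape)
o=np.zeros((600,800,3),np.uint8);o[:390,:270]=a;o[:385,270:620]=b;cv2.imwrite('pics/m1.png',o)
E
```

```text
scene grip 104 [506.1 226.1 191.5] [501.7 219.9 165.9] [516.2 238.6 215. ]
scene plate 626 [513.7 219.4  95.4] [466.8 181.9  40.5] [531.3 264.8 169.6]
scene lens 519 [473.  221.4  80.8] [434.  181.9  62.2] [519.6 260.7  99.1]
scene die 150 [ 524.1 -242.    27.5] [ 508.6 -257.2   20.1] [ 540.3 -226.7   31.8]
scene pillar 177 [ 520.2 -163.8  103.1] [ 511.4 -186.2   32.1] [ 545.5 -151.2  125.1]
cabinet [ 673.43547043 -499.9963062   468.5717538 ]
top loupeGrip 25 [504.9 229.1 198.3] [501.6 223.5 172.3] [512.9 236.9 214.5]
top plate 80 [512.9 226.  159.1] [493.1 205.8 145.2] [527.5 259.6 168.4]
top lens 502 [469.8 220.9  81.2] [435.3 186.1  62. ] [509.7 259.9  92.9]
top die 90 [ 525.  -239.1   27.5] [ 494.7 -272.    20.2] [ 544.2 -203.8   38.7]
top pillar 60 [ 522.4 -160.3  107.1] [ 513.1 -187.1  100.8] [ 545.3 -150.8  126.5]
top stage 1428 [ 520.  -211.5   12. ] [ 457.5 -307.8    6. ] [ 590.7 -115.2   17. ]
top bottle 66 [608.    4.3  99. ] [594.4  -7.1  81. ] [621.7  16.1 108. ]
top jar 418 [473.5  -1.7  49.7] [440.8 -34.1  40. ] [509.   30.4  59.3]
top green 61 [616.  152.4 127.1] [608.  146.6  63.5] [630.1 159.4 149.4]
stage rect ((523.1288452148438, -211.41094970703125), (192.57168579101562, 132.96136474609375), 89.0628662109375)
base rect ((492.3841857910156, 223.80958557128906), (148.27809143066406, 164.40567016601562), 1.521451711654663) [500.28241177 201.06311571   8.27948572]
cabinet [ 673.96607454 -499.99412789  466.20987281]
(390, 270, 3) (385, 350, 3)
```

View pics/m1.png

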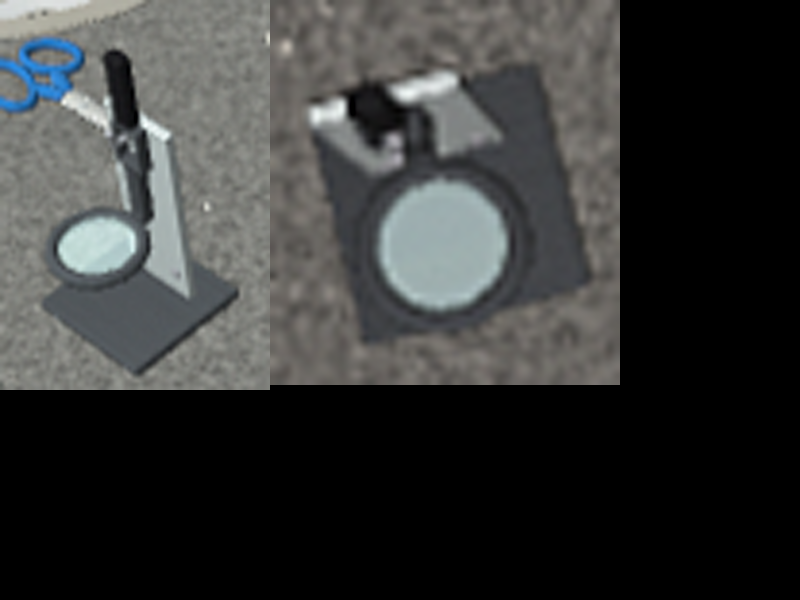

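The crops show the stand turned about 15° counter-clockwise. The peg end lies just below the black grip, and the plate is behind the stem. Next I'll get refined fits and zoom in on the stage.

```bash
python3 - <<'E'
from h import *
from scipy.optimize import least_squares
for n,b in(('scene',(315,210,260,240)),('top',None)):
    d=np.load(f'pics/{n}0.npy');W=cloud(n,d).reshape(-1,3)
    def near(c,r,z0,z1):
        k=(np.hypot(W[:,0]-c[0],W[:,1]-c[1])<r)&(W[:,2]>z0)&(W[:,2]<z1);return W[k]
    def robust(w):  # centre via enclosing circle on trimmed pts
        return cv2.minEnclosingCircle(w[:,:2].astype(np.float32))
    w=near((467,219),40,70,90);print(n,'lens',len(w),robust(w),np.median(w,0))
    w=near((524,-241),22,24,34);print(n,'die',len(w),robust(w),np.median(w,0))
    w=near((506,228),25,163,225);print(n,'grip',len(w),np.median(w,0),np.percentile(w,[5,95],0).round(1).tolist())
    b=W[(W[:,2]>4)&(W[:,2]<20)&(np.hypot(W[:,0]-523,W[:,1]+211)<110)];r=cv2.minAreaRect(b[:,:2].astype(np.float32));print('stage',r)
    w=near((523,-195),45,40,135);w=w[w[:,1]<-170]; print('pointer?',w[np.argsort(w[:,1])][:25].round(0).tolist())
im=cv2.imread('pics/scene0.png')[298:373,310:385];a=cv2.resize(im,(400,400),interpolation=2)
im=cv2.imread('pics/top0.png')[230:285,350:425];c=cv2.resize(im,(400,293),interpolation=2)
o=np.zeros((400,800,3),np.uint8);o[:,:400]=a;o[:293,400:]=c;cv2.imwrite('pics/m2.png',o)
E
```

```text
scene lens 455 ((469.81951904296875, 219.67320251464844), 38.485721588134766) [469.02273845 218.46034546  80.72401032]
scene die 133 ((524.9828491210938, -240.71726989746094), 16.67201805114746) [ 524.18924789 -241.20758127   27.64464297]
scene grip 132 [506.56362772 226.56564132 193.55471259] [[501.9, 221.9, 164.7], [515.2, 236.0, 218.8]]
stage ((521.8843383789062, -208.3721923828125), (203.91351318359375, 210.97312927246094), 56.26359939575195)
pointer? [[524.0, -186.0, 97.0], [521.0, -186.0, 100.0], [525.0, -185.0, 100.0], [520.0, -185.0, 102.0], [520.0, -184.0, 105.0], [524.0, -183.0, 101.0], [525.0, -181.0, 102.0], [522.0, -181.0, 104.0], [521.0, -179.0, 98.0], [524.0, -179.0, 104.0], [521.0, -179.0, 102.0], [523.0, -177.0, 102.0], [523.0, -176.0, 104.0], [521.0, -176.0, 102.0], [521.0, -175.0, 105.0], [523.0, -171.0, 103.0], [521.0, -171.0, 100.0], [518.0, -171.0, 106.0], [524.0, -171.0, 105.0], [519.0, -171.0, 98.0], [521.0, -171.0, 103.0]]
top lens 483 ((469.21173095703125, 219.61627197265625), 36.074520111083984) [469.0882685  219.88105054  81.0292996 ]
top die 65 ((523.7275390625, -240.467041015625), 16.332672119140625) [ 525.93948617 -239.01300664   28.29240115]
top grip 62 [506.99023959 228.75359305 201.59064959] [[501.6, 215.1, 163.6], [520.6, 237.8, 220.3]]
stage ((522.8663330078125, -209.61395263671875), (211.47821044921875, 216.46206665039062), 25.509662628173828)
pointer? [[523.0, -187.0, 106.0], [520.0, -185.0, 102.0], [522.0, -184.0, 109.0], [520.0, -182.0, 104.0], [522.0, -181.0, 106.0], [520.0, -179.0, 103.0], [523.0, -179.0, 105.0], [520.0, -176.0, 102.0], [522.0, -176.0, 107.0], [521.0, -174.0, 95.0], [523.0, -173.0, 102.0], [520.0, -171.0, 100.0], [522.0, -170.0, 106.0]]
```

View pics/m2.png

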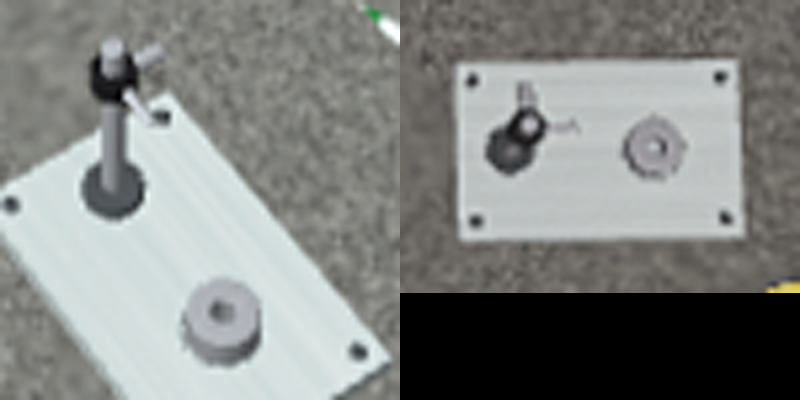

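Pointer height is about 102 mm and the die is at (524.5, -240.6). The lens is at (469.3, 219.5), so the grip is near (509.5, 230, 192), and the yaw is about 15°. I'll turn, rise and travel towards the grip.

Emit:
servo_tool:
  motion:
    - {"travel": [0, 0, -0.04], "rot": [0, 0, -0.0162], "hand": 1}
    - {"travel": [0, 0, -0.04], "rot": [0, 0, -0.0162], "hand": 1}
    - {"travel": [0, 0, -0.04], "rot": [0, 0, -0.0162], "hand": 1}
    - {"travel": [0, 0, -0.04], "rot": [0, 0, -0.0162], "hand": 1}
    - {"travel": [0, 0, 0], "rot": [0, 0, -0.0162], "hand": 1}
    - {"travel": [0.076, 0.14, 0], "rot": [0, 0, 0], "hand": 1}
    - {"travel": [0.076, 0.14, 0], "rot": [0, 0, 0], "hand": 1}
    - {"travel": [0.076, 0.14, 0], "rot": [0, 0, 0], "hand": 1}
    - {"travel": [0.076, 0.14, 0], "rot": [0, 0, 0], "hand": 1}
    - {"travel": [0.076, 0.14, 0], "rot": [0, 0, 0], "hand": 1}

```text
clock: 0.93
position: [290.0, 460.2, 270.9]
ee_rot: [0.991, 0.132, -0.0, 0.0]
contact_force: [0.7, 0.6, 0.7]
gripper_width: 85.2
grasp_force: 0.0
```

```bash
cat >> h.py <<'E'
from scipy.spatial.transform import Rotation as Ro
def togo(tgt):
    s=sensors.read_state();R=Ro.from_quat(s['ee_rot']);p=np.array(s['position'])
    print('clk',s['clock'],'pos',p.round(1),'x',R.as_matrix()[:,0].round(3),'z',R.as_matrix()[:,2].round(3),'F',np.round(s['contact_force'],2),'w',s['gripper_width'],s['grasp_force'])
    d=R.inv().apply(np.array(tgt)-p);print('tool mm',d.round(1),'frac',(d/250).round(4))
E
python3 -c "
from h import *
togo([509.5,230,270])"
```

```text
clk 0.9333 pos [290.  460.2 270.9] x [ 0.965  0.261 -0.001] z [-0.    -0.001 -1.   ] F [0.73 0.55 0.72] w 85.22062044055602 0.0
tool mm [151.9 279.4   1. ] frac [0.6076 1.1177 0.004 ]
```

Emit:
servo_tool:
  motion:
    - {"travel": [0.076, 0.14, 0], "rot": [0, 0, 0], "hand": 1}
    - {"travel": [0.076, 0.14, 0], "rot": [0, 0, 0], "hand": 1}
    - {"travel": [0.076, 0.14, 0], "rot": [0, 0, 0], "hand": 1}
    - {"travel": [0.076, 0.14, 0], "rot": [0, 0, 0], "hand": 1}
    - {"travel": [0.076, 0.14, 0], "rot": [0, 0, 0], "hand": 1}
    - {"travel": [0.076, 0.14, 0], "rot": [0, 0, 0], "hand": 1}
    - {"travel": [0.076, 0.14, 0], "rot": [0, 0, 0], "hand": 1}
    - {"travel": [0.076, 0.137, 0], "rot": [0, 0, 0], "hand": 1}
    - {"travel": [0, 0, 0], "rot": [0, 0, 0], "hand": 1}

```text
clock: 1.68
position: [511.7, 227.4, 270.4]
ee_rot: [0.992, 0.128, -0.0, 0.001]
contact_force: [-0.2, 0.6, -0.6]
gripper_width: 85.2
grasp_force: 0.0
```

```bash
python3 -c "
from h import *
togo([509.5,230,270])
im,d=grab('wrist','w1')
p=camera_params('wrist');print({k:np.round(v,3).tolist() for k,v in p.items()})
"
```

```text
clk 1.6833 pos [511.7 227.4 270.4] x [ 0.967  0.254 -0.001] z [-0.001 -0.002 -1.   ] F [-0.24  0.6  -0.57] w 85.18955069083817 0.0
tool mm [-1.5 -3.1  0.4] frac [-0.006  -0.0125  0.0017]
{'camera_matrix': [[371.648, 0.0, 315.799], [0.0, 371.648, 238.228], [0.0, 0.0, 1.0]], 'mount': [[0.0, -0.961, -0.277, 71.926], [1.0, 0.0, -0.0, -1.193], [0.0, -0.277, 0.961, -142.458], [0.0, 0.0, 0.0, 1.0]]}
```

View pics/w1.png

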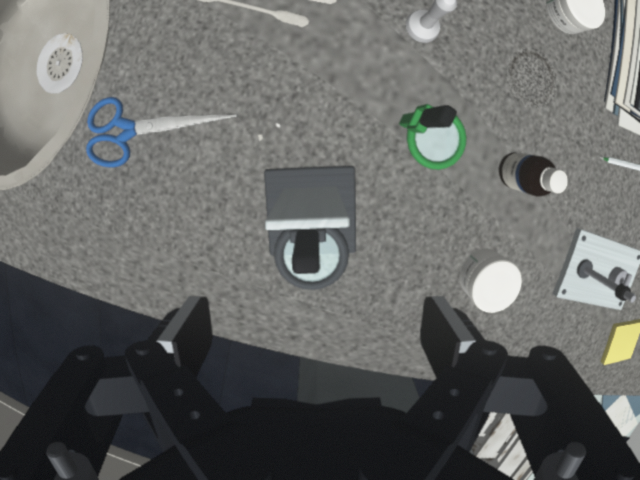

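The wrist view shows the grip at about (306,252) in front of the plate edge (308,224), with the stand square to the image. The grip lies between the open fingers, slightly off centre. I'll measure it.

```bash
cat >> h.py <<'E'
def wcloud(d,s):
    p=camera_params('wrist');K=np.array(p['camera_matrix']);M=np.array(p['mount'])
    v,u=np.mgrid[:480,:640];x=(u-K[0,2])/K[0,0];y=(v-K[1,2])/K[1,1];r=np.hypot(x,y)+1e-9
    k=np.tan(np.minimum(r,1.5))/r
    c=np.stack([x*k*d,y*k*d,d],-1);T=c@M[:3,:3].T+M[:3,3]
    W=T@Ro.from_quat(s['ee_rot']).as_matrix().T+np.array(s['position']);W[(d==0)|(r>1.2)]=np.nan;return W,T
E
python3 - <<'E'
from h import *
s=sensors.read_state();d=np.load('pics/w1.npy');W,T=wcloud(d,s)
b=W[190:300,250:360].reshape(-1,3);t=T[190:300,250:360].reshape(-1,3)
top=(b[:,2]>210)&(b[:,2]<226);print('griptop',top.sum(),b[top].mean(0).round(1),np.ptp(t[top],0).round(1),t[top].mean(0).round(1), (t[top].min(0)+t[top].max(0))/2)
f=(b[:,2]>165)&(b[:,2]<210);print('grip side',np.median(b[f],0),t[f].min(0),t[f].max(0))
l=(b[:,2]>72)&(b[:,2]<90);print('lens',cv2.minEnclosingCircle(b[l][:,:2].astype(np.float32)),np.median(b[l],0))
pl=(b[:,2]>152)&(b[:,2]<166)&(t[:,0]>8);q=b[pl];
w=q[:,:2]-q[:,:2].mean(0);vt=np.linalg.svd(w)[2][0];print('plate top',len(q),q.mean(0).round(1),'dir',vt,np.degrees(np.arctan2(vt[1],vt[0])))
E
```

```text
griptop 598 [509.8 236.1 216.4] [12.  15.5  9.7] [ 1.5 -7.  53.9] [ 0.50408499 -7.17928755 55.40768427]
grip side [514.17509767 237.20710818 190.77940637] [  3.1424202  -15.34263665  60.42950656] [  7.01383905   0.89836485 105.3016855 ]
lens ((482.2597961425781, 227.9823455810547), 50.026180267333984) [466.74846302 214.75712898  80.30888531]
plate top 882 [519.8 237.5 158.5] dir [ 0.27877548 -0.9603563 ] -73.81286494835538
```

Emit:
servo_tool:
  motion:
    - {"travel": [0.002, -0.029, 0], "rot": [0, 0, -0.0036], "hand": 1}
    - {"travel": [0, 0, 0.095], "rot": [0, 0, 0], "hand": 1}
    - {"travel": [0, 0, 0.095], "rot": [0, 0, 0], "hand": 1}
    - {"travel": [0, 0, 0.095], "rot": [0, 0, 0], "hand": 1}
    - {"travel": [0, 0, 0.095], "rot": [0, 0, 0], "hand": 1}
    - {"travel": [0, 0, 0], "rot": [0, 0, 0], "hand": 0.5}
    - {"travel": [0, 0, 0], "rot": [0, 0, 0], "hand": 0.5}
    - {"travel": [0, 0, 0], "rot": [0, 0, 0], "hand": 0.5}

```text
clock: 2.4
position: [507.6, 240.5, 177.8]
ee_rot: [0.99, 0.144, 0.001, -0.0]
contact_force: [0.7, -0.4, 0.8]
gripper_width: 51.9
grasp_force: 0.0
```

Emit:
servo_tool:
  motion:
    - {"travel": [0, 0, 0], "rot": [0, 0, 0], "hand": 0.3}
    - {"travel": [0, 0, 0], "rot": [0, 0, 0], "hand": 0.2}
    - {"travel": [0, 0, 0], "rot": [0, 0, 0], "hand": 0.1}
    - {"travel": [0, 0, 0], "rot": [0, 0, 0], "hand": 0}
    - {"travel": [0, 0, 0], "rot": [0, 0, 0], "hand": 0}
    - {"travel": [0, 0, 0], "rot": [0, 0, 0], "hand": 0}
    - {"travel": [0, 0, 0], "rot": [0, 0, 0], "hand": 0}
    - {"travel": [0, 0, 0], "rot": [0, 0, 0], "hand": 0}
    - {"travel": [0, 0, 0], "rot": [0, 0, 0], "hand": 0}
    - {"travel": [0, 0, 0], "rot": [0, 0, 0], "hand": 0}

```text
clock: 3.23
position: [508.3, 239.1, 177.8]
ee_rot: [0.99, 0.143, 0.001, -0.0]
contact_force: [0.0, -2.2, 5.3]
gripper_width: 15.1
grasp_force: 58.8
```

```bash
python3 -c "
from h import *
togo([510,234,175])
im,d=grab('scene','s1');im2=cv2.imread('pics/s1.png')[120:270,170:310]
cv2.imwrite('pics/s1c.png',cv2.resize(im2,None,fx=4,fy=4,interpolation=2))
"
```

```text
clk 3.2333 pos [508.3 239.1 177.8] x [0.959 0.282 0.003] z [ 0.003  0.001 -1.   ] F [ 0.03 -2.19  5.28] w 15.098689655028414 58.78415644168854
tool mm [0.2 5.4 2.8] frac [0.0009 0.0216 0.0113]
```

View pics/s1c.png

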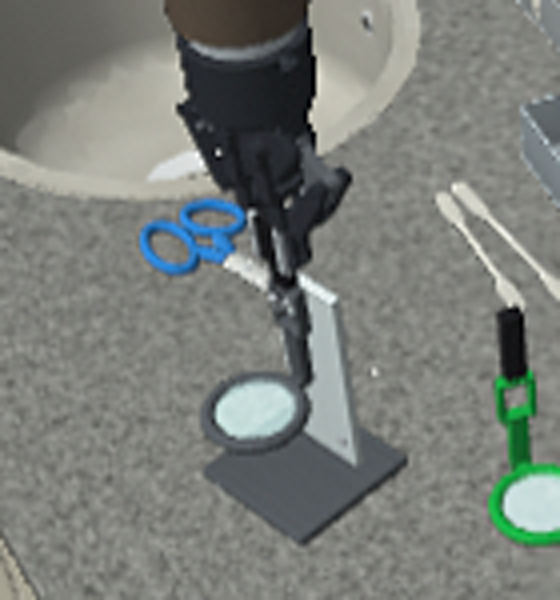

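The fingers hold the grip (15 mm opening, 59 N). Now I'll check whether the loupe shifted sideways or tilted.

```bash
cat >> h.py <<'E'
def lensfit(n,c,z0,z1,tag=None,R=46):
    d=get_image(n)[1] if tag is None else np.load(f'pics/{tag}.npy')
    W=cloud(n,d).reshape(-1,3);k=(np.hypot(W[:,0]-c[0],W[:,1]-c[1])<R)&(W[:,2]>z0)&(W[:,2]<z1);w=W[k]
    m=np.median(w,0);A=np.c_[w[:,:2]-m[:2],np.ones(len(w))]
    for _ in range(4):
        co=np.linalg.lstsq(A,w[:,2],rcond=None)[0];r=abs(A@co-w[:,2]);g=r<max(2.,np.median(r)*2.5);A=A[g];w=w[g]
    ce=cv2.minEnclosingCircle(w[:,:2].astype(np.float32))
    print(n,len(w),'circ',np.round(ce[0],1),round(ce[1],1),'med',np.median(w,0).round(1),'slope x,y',co[:2].round(3))
E
python3 -c "
from h import *
lensfit('scene',(469,219.5),66,94,'scene0',40);lensfit('scene',(469,221),66,94,'s1',40)
lensfit('top',(469,219.5),66,94,'top0',40)"
```

```text
scene 374 circ [471.5 218.7] 38.0 med [469.  218.1  80.7] slope x,y [0.012 0.005]
scene 394 circ [469.9 224.3] 37.7 med [468.2 223.5  79.5] slope x,y [ 0.016 -0.002]
top 374 circ [470.8 219.2] 37.0 med [468.9 220.   81. ] slope x,y [ 0.017 -0.011]
```

The loupe shifted about 5.5 mm along its +y. I'll shift it back, then lift 15.5 mm.

Emit:
servo_tool:
  motion:
    - {"travel": [0, 0.011, 0], "rot": [0, 0, 0], "hand": 0}
    - {"travel": [0, 0.011, 0], "rot": [0, 0, 0], "hand": 0}
    - {"travel": [0, 0, -0.02], "rot": [0, 0, 0], "hand": 0}
    - {"travel": [0, 0, -0.02], "rot": [0, 0, 0], "hand": 0}
    - {"travel": [0, 0, -0.022], "rot": [0, 0, 0], "hand": 0}
    - {"travel": [0, 0, 0], "rot": [0, 0, 0], "hand": 0}
    - {"travel": [0, 0, 0], "rot": [0, 0, 0], "hand": 0}

```text
clock: 3.87
position: [508.8, 233.6, 191.9]
ee_rot: [0.99, 0.142, 0.0, -0.0]
contact_force: [-0.6, -0.4, -1.9]
gripper_width: 15.1
grasp_force: 58.5
```

```bash
python3 -c "
from h import *
togo([510,234,193.3])
lensfit('scene',(469,219),80,110,None,40);lensfit('top',(469,219),80,110,None,40)"
```

```text
clk 3.8667 pos [508.8 233.6 191.9] x [0.96  0.282 0.   ] z [-0.  0. -1.] F [-0.56 -0.36 -1.85] w 15.11257838788175 58.463730812072754
tool mm [ 1.2 -0.  -1.4] frac [ 0.0049 -0.0001 -0.0057]
scene 376 circ [469.8 218.8] 37.9 med [467.9 218.   93.2] slope x,y [ 0.02  -0.011]
top 405 circ [467.9 220.6] 36.2 med [467.7 219.9  92.9] slope x,y [ 0.016 -0.028]
```

Emit:
servo_tool:
  motion:
    - {"travel": [0, 0, -0.008], "rot": [0, 0, 0], "hand": 0}
    - {"travel": [-0.03, 0, 0], "rot": [0, 0, 0], "hand": 0}
    - {"travel": [-0.03, 0, 0], "rot": [0, 0, 0], "hand": 0}
    - {"travel": [-0.04, 0, 0], "rot": [0, 0, 0], "hand": 0}
    - {"travel": [-0.05, 0, 0], "rot": [0, 0, 0], "hand": 0}
    - {"travel": [-0.06, 0, 0], "rot": [0, 0, 0], "hand": 0}
    - {"travel": [-0.06, 0, 0], "rot": [0, 0, 0], "hand": 0}
    - {"travel": [0, 0, 0], "rot": [0, 0, 0], "hand": 0}
    - {"travel": [0, 0, 0], "rot": [0, 0, 0], "hand": 0}

```text
clock: 4.72
position: [443.2, 214.4, 194.3]
ee_rot: [0.99, 0.143, 0.0, -0.0]
contact_force: [0.9, 0.5, -1.5]
gripper_width: 15.0
grasp_force: 58.5
```

```bash
python3 -c "
from h import *
togo([565,-230,200])
lensfit('scene',(403,201),80,112,None,42);lensfit('top',(403,201),80,112,None,42)"
```

```text
clk 4.7167 pos [443.2 214.4 194.3] x [0.959 0.283 0.001] z [ 0.001  0.001 -1.   ] F [ 0.92  0.46 -1.45] w 15.026045146002351 58.51213574409485
tool mm [ -8.9 460.7  -5.9] frac [-0.0355  1.8427 -0.0234]
scene 432 circ [405.5 199.4] 39.0 med [401.4 201.1  95.6] slope x,y [0.007 0.   ]
top 421 circ [403.7 201.7] 36.7 med [401.9 200.9  96. ] slope x,y [0.011 0.001]
```

The loupe is off the peg and level. I'll rise 50 mm and carry it towards the stage along tool +y, about 458 mm in all.

Emit:
servo_tool:
  motion:
    - {"travel": [0, 0.04, -0.05], "rot": [0, 0, 0], "hand": 0}
    - {"travel": [0, 0.06, -0.05], "rot": [0, 0, 0], "hand": 0}
    - {"travel": [0, 0.08, -0.05], "rot": [0, 0, 0], "hand": 0}
    - {"travel": [0, 0.1, -0.05], "rot": [0, 0, 0], "hand": 0}
    - {"travel": [0, 0.12, 0], "rot": [0, 0, 0], "hand": 0}
    - {"travel": [0, 0.12, 0], "rot": [0, 0, 0], "hand": 0}
    - {"travel": [0, 0.12, 0], "rot": [0, 0, 0], "hand": 0}
    - {"travel": [0, 0.12, 0], "rot": [0, 0, 0], "hand": 0}
    - {"travel": [0, 0.12, 0], "rot": [0, 0, 0], "hand": 0}
    - {"travel": [0, 0.12, 0], "rot": [0, 0, 0], "hand": 0}

```text
clock: 5.65
position: [515.4, -26.7, 243.7]
ee_rot: [0.99, 0.142, 0.0, 0.0]
contact_force: [0.8, 1.1, -1.5]
gripper_width: 15.0
grasp_force: 58.6
```

Emit:
servo_tool:
  motion:
    - {"travel": [-0.005, 0.12, 0], "rot": [0, 0, 0], "hand": 0}
    - {"travel": [-0.005, 0.12, 0], "rot": [0, 0, 0], "hand": 0}
    - {"travel": [-0.005, 0.12, 0], "rot": [0, 0, 0], "hand": 0}
    - {"travel": [-0.005, 0.12, 0], "rot": [0, 0, 0], "hand": 0}
    - {"travel": [-0.005, 0.12, 0], "rot": [0, 0, 0], "hand": 0}
    - {"travel": [-0.005, 0.1, 0], "rot": [0, 0, 0], "hand": 0}
    - {"travel": [-0.003, 0.08, 0], "rot": [0, 0, 0], "hand": 0}
    - {"travel": [0, 0.05, 0], "rot": [0, 0, 0], "hand": 0}
    - {"travel": [0, 0, 0], "rot": [0, 0, 0], "hand": 0}
    - {"travel": [0, 0, 0], "rot": [0, 0, 0], "hand": 0}

```text
clock: 6.48
position: [565.2, -226.9, 243.1]
ee_rot: [0.99, 0.142, -0.0, -0.0]
contact_force: [0.2, -0.7, -0.8]
gripper_width: 15.4
grasp_force: 58.7
```

```bash
python3 -c "
from h import *
togo([565.1,-227.6,202.8])
grab('scene','s2');grab('top','t2')
lensfit('scene',(524.5,-240.6),125,165,'s2',44);lensfit('top',(524.5,-240.6),125,165,'t2',44)"
```

```text
clk 6.4833 pos [ 565.2 -226.9  243.1] x [ 0.96   0.281 -0.001] z [-0.001  0.    -1.   ] F [ 0.17 -0.68 -0.77] w 15.381688790049232 58.73551368713379
tool mm [-0.3  0.7 40.3] frac [-0.001   0.0028  0.1613]
scene 745 circ [ 524.7 -240.4] 38.0 med [ 523.6 -240.6  144.6] slope x,y [0.015 0.006]
top 458 circ [ 527.  -237.6] 39.6 med [ 523.2 -240.   145.2] slope x,y [-0.002  0.014]
```

Lens is centred to within 1 mm over the die. I'll descend 40 mm to the pointer's height.

Emit:
servo_tool:
  motion:
    - {"travel": [0, 0, 0.03], "rot": [0, 0, 0], "hand": 0}
    - {"travel": [0, 0, 0.04], "rot": [0, 0, 0], "hand": 0}
    - {"travel": [0, 0, 0.04], "rot": [0, 0, 0], "hand": 0}
    - {"travel": [0, 0, 0.03], "rot": [0, 0, 0], "hand": 0}
    - {"travel": [0, 0, 0.02], "rot": [0, 0, 0], "hand": 0}
    - {"travel": [0, 0, 0], "rot": [0, 0, 0], "hand": 0}
    - {"travel": [0, 0, 0], "rot": [0, 0, 0], "hand": 0}
    - {"travel": [0, 0, 0], "rot": [0, 0, 0], "hand": 0}

```text
clock: 7.25
position: [565.5, -226.7, 204.2]
ee_rot: [0.99, 0.142, 0.0, 0.0]
contact_force: [-0.9, -0.5, -0.8]
gripper_width: 15.0
grasp_force: 58.7
```

```bash
python3 - <<'E'
from h import *
togo([565.1,-227.6,202.8])
s=sensors.read_state();grab('scene','s3');grab('top','t3');im,d=grab('wrist','w3')
lensfit('scene',(524.5,-240.6),88,120,'s3',42);lensfit('top',(524.5,-240.6),88,120,'t3',42)
for n,W in(('scene',cloud('scene',np.load('pics/s3.npy'))),('top',cloud('top',np.load('pics/t3.npy'))),('wrist',wcloud(d,s)[0])):
    w=W.reshape(-1,3);k=(w[:,1]>-188)&(w[:,1]<-173)&(abs(w[:,0]-522)<8)&(w[:,2]>60)&(w[:,2]<135)
    l=(np.hypot(w[:,0]-524,w[:,1]+240)<40)&(abs(w[:,2]-103)<16)
    print(n,'ptr',k.sum(),np.median(w[k],0).round(1),'rim/lens',l.sum(),np.median(w[l],0).round(1))
a=cv2.resize(cv2.imread('pics/s3.png')[230:380,280:420],(400,428),interpolation=2)
b=cv2.resize(cv2.imread('pics/w3.png'),(400,300))
o=np.zeros((428,800,3),np.uint8);o[:,:400]=a;o[:300,400:]=b;cv2.imwrite('pics/m3.png',o)
E
```

```text
clk 7.25 pos [ 565.5 -226.7  204.2] x [0.959 0.282 0.001] z [ 0.001 -0.    -1.   ] F [-0.93 -0.47 -0.84] w 14.989029537032211 58.70720565319061
tool mm [-0.6  0.7  1.4] frac [-0.0024  0.0028  0.0056]
scene 697 circ [ 526.7 -242.3] 38.9 med [ 523.7 -242.1  105.6] slope x,y [ 0.006 -0.013]
top 417 circ [ 525.3 -240. ] 36.7 med [ 524.3 -240.7  106.4] slope x,y [ 0.007 -0.002]
scene ptr 17 [ 521.9 -181.   102.1] rim/lens 845 [ 523.8 -241.4  105.7]
top ptr 10 [ 521.8 -178.9  103.4] rim/lens 506 [ 524.6 -240.2  106.3]
wrist ptr 126 [ 524.5 -179.   101.8] rim/lens 1379 [ 542.9 -236.9  106.2]
```

View pics/m3.png

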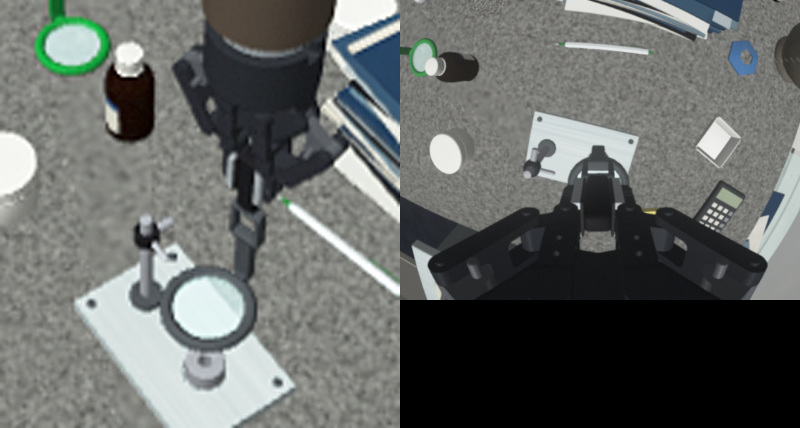

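The composite shows the lens, at (208,307) in the left part, level beside the pointer tip at (170,255), with clear gaps to the pillar and die. The rim is about 1.5 mm high, so I'll trim that and let it settle.

Emit:
servo_tool:
  motion:
    - {"travel": [0, 0, 0.006], "rot": [0, 0, 0], "hand": 0}
    - {"travel": [0, 0, 0], "rot": [0, 0, 0], "hand": 0}
    - {"travel": [0, 0, 0], "rot": [0, 0, 0], "hand": 0}
    - {"travel": [0, 0, 0], "rot": [0, 0, 0], "hand": 0}
    - {"travel": [0, 0, 0], "rot": [0, 0, 0], "hand": 0}
    - {"travel": [0, 0, 0], "rot": [0, 0, 0], "hand": 0}

```text
clock: 7.9
position: [565.2, -226.6, 202.4]
ee_rot: [0.99, 0.142, 0.0, 0.0]
contact_force: [0.1, 0.3, -1.5]
gripper_width: 15.3
grasp_force: 58.7
```

```bash
python3 -c "
from h import *
togo([565.1,-227.6,202.8])
from bench import job_done
print(job_done())"
```

```text
clk 7.9 pos [ 565.2 -226.6  202.4] x [0.959 0.282 0.   ] z [ 0. -0. -1.] F [ 0.06  0.32 -1.45] w 15.304185557946663 58.707420229911804
tool mm [-0.3  0.9 -0.4] frac [-0.0013  0.0037 -0.0018]
the job is handed in; nothing more can be done
None
```

I handed the job in at 7.9 s with the loupe held level and still over the die; by my measurements the lens is within about 2 mm of the die's axis and of the pointer's height, and the verdict was not shown.

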